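Fit the tall spacer to the lap machine's spindle

ROBOT

A 7-joint arm with a two-finger parallel gripper is mounted at the origin on the work surface. World frame = base frame: x ahead of the robot, y to its left, z up, the work surface at z = 0. Lengths are in m, angles in degrees, forces in N, time in s.
With the tool pointing down it reaches from about 0.425 to 0.875 m from the base axis. Payload 4.7 kg.
Tool frame: the origin (TCP) lies at the very end of the fingers, on their centre line; the grasp point (between the pads) lies 19 mm behind it; z points along the fingers, y is the line along which they close (so a half turn about z gives the same grasp; the last joint's range is limited). The gripper opens to 87 mm and grips with 3 to 60 N. Pads are 19 mm wide; open, the fingers measure 117 mm over their backs; the gripper's body (75 mm by 190 mm) begins 51 mm behind the grasp point.
Start: joints at [68.875, 18.392, -4.016, 83.108, 1.295, 78.541, -3.26], TCP at [0.243, -0.603, 0.223] pointing down, gripper open.
Joint ranges: [-163.93, 163.93], [-17.29, 119.83], [-79.2, 71.16], [3.27, 140.29], [-89.18, 269.18], [5.43, 117.66], [-154.24, 154.24]. Speed limits (degrees/s): [147.25, 147.25, 180, 180, 180, 180, 180].

INTERFACE

Orientations are given as [roll, pitch, yaw] about the fixed x, y, z axes, in that order (R = Rz(yaw) Ry(pitch) Rx(roll)).
In Python, from cell import get_obs, cams, ticket, finder gives the robot as it stands.
- The arm moves only by the shell command python3 -m creep 'ROWS' [FORCE]. ROWS is text: rows parted by semicolons, each of 5 numbers parted by spaces: the shift along the world's x, y, z in m, then the turn about the world's z in degrees, then the finger opening in m, from 0 to 0.087. A call has 1 to 8 rows; each row shifts and turns the commanded pose from where the row before left it; what a row does not reach is not made up. A row lasts 1/8 s, in which the tool goes at most 62.5 mm and 10.7 degrees, less where a joint would pass 70% of its speed; a pose out of reach is approached as far as the arm can. A call with a gripper value outside its range is refused whole. The fingers move at their own pace and stop on an object; FORCE is the grip in N (left out, the last holds). Time passes only in rows, so rows that do not move let the fingers close. It gives the time, the measured TCP pose, the force, the opening and the grip force at its end, in the units of the state.
- get_obs(): the state, without advancing time (a new reading comes with each control period).
- cams.read_camera(name): name is "scene" or "top" or "wrist"; returns the picture (400x640x3 uint8, red, green, blue); there is no depth.
- cams.calibration(name): a dict with "fx", "fy", "cx", "cy" (pixels), "extrinsics" (4x4, takes a point from world to camera coordinates). Camera axes: x right, y down, z forward; pixel columns grow to the right and rows downward; lengths in m; the calibration is good to about 2 mm. The wrist camera is an equidistant fisheye: a pixel r from the principal point sees the ray r / f radians off the axis. A picture is of the moment at which its call begins: read the wrist's pose just before it. calibration takes no time and is no camera call; for the wrist camera it gives the pose at the moment of the call.
- ticket.sign_off(): hands the job in; it is judged then, once.
Trained networks look in the newest picture that a camera, given by its name, has taken for a name from the list of things; names that differ only in an ending like _2 or _b are one class to them, and where a whole thing is asked for, a point or a joint stands for the part that bears it (a point fixed in the world has none). Each returns a list of dicts, best first, with "p" (0 to 1); they miss things now and then, are a little off and sometimes report something else, mostly with a low value. They report only what shows in the picture. A call takes as long as a camera call. They do not tell look-alikes from the thing itself.
- finder.masks_of(name, camera): "mask" (400x640 bool, what is visible of it) and "xy" ([column, row] in pixels, amid what is visible of it).
- finder.tip_of(name, camera): "xy" ([column, row] in pixels: a listed point, or the origin of a listed thing).
The state is a dict: "time_s": time; "qpos": joint angles; "joint_velocities": joint speeds; "effort": joint torques, N m; "tool_pos": TCP position; "tool_rot": TCP orientation; "force": force on the tool from outside, world axes, zero at the start; "wrist_torque": the same for the moment, N m; "grip_width": finger opening in m; "grasp_force": force on a finger pad.
Only numpy, scipy, OpenCV 4.12 (cv2) and the standard library are available. Lean on these libraries where they do the work, as an engineer would, in place of code of your own. Each camera call takes 0.05 s, during which the arm holds its last target. There are 200 camera calls.

TASK

Get the jeweller's lap machine ready for its next disc: first pull the flat metal spindle guard straight up out of its two channels and stand it on edge in the slot of the wooden trough, let go. Then slide the tall spacer sleeve (the tallest of the three steel rings on the bench) down over the machine's upright shaft until it sits fully home on the shoulder, and let go. Do not drop the guard or the sleeve, and leave everything else on the bench where it is.

Things in the scene. Friction and masses are not known exactly. Their poses are not given: they have to be found in the camera images.
- machine: low blue lap machine, fixed, 180 x 170 mm, 55 tall (own x -75 to +105). Origin on the bench under the spindle axis. Steel shaft of diameter 16, top at z = 115 (3 mm chamfer), stands on a round shoulder (diameter 40, top at z = 67). At own x = -34 two aluminium U channels (z 55 to 110, at y = -55..-37 and 37..55) hold the guard in slots 7 wide.
- shoulder (a point): centre of the shoulder's upper face, on the spindle axis, z = 67 above the bench; axes as the machine's
- shaft_tip (a point): centre of the shaft's top end, z = 115 above the bench, on the spindle axis
- guard: flat aluminium plate, 90 mm wide (own y), 140 tall (own z), 4 thick (own x), top 22 mm thickened to a rim 8 thick to grip by; about 0.13 kg. Origin at the centre of its bottom edge. Starts upright in the channels, bottom edge on the machine deck 55 above the bench, axes parallel to the machine's; comes free once raised by 55.
- guard_top (a point): centre of the guard's top edge, 140 above its bottom edge; axes as the guard's
- trough: wooden trough, fixed, 144 long (own x), 40 wide (own y), 50 tall, with one open-topped slot 120 long, 16 wide and 42 deep along its middle. Origin under its centre
- trough_in (a point): centre of the slot's floor, 8 above the bench; x along the slot, y across it
- spacer_tall: tall steel spacer sleeve, loose, standing on the bench: outside diameter 30, bore 18, height 40, about 0.1 kg. Origin at the centre of its underside, z along its bore
- spacer_short: short steel spacer, outside 30, bore 18, height 18; origin at the centre of its underside; leave alone (mm)
- bush_wide: wide steel bush, outside 44, bore 30, height 28; origin at the centre of its underside; leave alone (mm)
- jar: white plastic jar, 48 across, 65 tall; origin under its centre; leave alone (mm)
- dish: small brass dish, 90 across, 35 tall; origin under its centre; leave alone (mm)
- driver: screwdriver 170 long lying on the bench, along its own x; leave alone (mm)
- mandrel: dark wooden ring cone standing upright, foot 52 across, 110 tall; leave alone (mm)
- lap: copper lap disc lying flat, 90 across, 14 thick; origin under its centre; leave alone (mm)
Mind the look-alikes: they are no part of the job. Leave any red look-alike of the spacer_tall alone.

How it is judged:
By the outcome, as a careful person would: the job done as asked, in the order asked, and still so for the second after the job is handed in, with the robot touching nothing.
It also fails if it takes over 67 s, if anything falls off the work surface, if the arm or the gripper's body presses on something with over 40 N, if the wrist force passes 120 N, or if a joint passes its speed limit or range.

## Working session

There is one attempt and no reset: what is moved stays moved. The work goes in short steps, Python scripts to look and compute and a shell command to move; the robot and the scene stay as the last step left them, time stands still between calls to the robot, and variables do not carry over. Pictures are saved under pics/ and viewed, at most 10 in all, crops included, and the job is handed in when it is done.

```bash
mkdir -p pics; cat > h.py <<'E'
import numpy as np, cv2
from cell import get_obs, cams, ticket, finder
def snap(c,fn=None):
    im=cams.read_camera(c)
    if fn: cv2.imwrite('pics/'+fn,im[:,:,::-1])
    return im
def ray(c,uv,cal=None):
    k=cal or cams.calibration(c); E=np.array(k['extrinsics']); R=E[:3,:3]; o=-R.T@E[:3,3]
    x=(uv[0]-k['cx'])/k['fx']; y=(uv[1]-k['cy'])/k['fy']
    if c=='wrist':
        r=np.hypot(x,y); s=np.sin(r)/r if r>1e-9 else 1; d=np.array([x*s,y*s,np.cos(r)])
    else: d=np.array([x,y,1.])
    d=R.T@d; return o,d/np.linalg.norm(d)
def onz(c,uv,z,cal=None):
    o,d=ray(c,uv,cal); return o+d*(z-o[2])/d[2]
def proj(c,P,cal=None):
    k=cal or cams.calibration(c); E=np.array(k['extrinsics']); p=E[:3,:3]@np.asarray(P)+E[:3,3]
    if c=='wrist':
        r=np.hypot(p[0],p[1]); th=np.arctan2(r,p[2]); q=p[:2]/r*th
    else: q=p[:2]/p[2]
    return np.array([q[0]*k['fx']+k['cx'],q[1]*k['fy']+k['cy']])
E
python3 - <<'E'
from h import *
o=get_obs();print(o['tool_pos'],o['tool_rot'],o['grip_width'],o['time_s'])
a=snap('scene','scene.png');b=snap('top','top.png');
zs=dict(guard_top=.195,shaft_tip=.115,shoulder=.067,trough_in=.008,trough=0,spacer_tall=0,spacer_short=0,guard=.055,bush_wide=0,machine=0)
for c in('scene','top'):
  for n,z in zs.items():
    for r in finder.tip_of(n,c)[:4]: print(c,n,round(r['p'],2),np.round(r['xy'],1),onz(c,r['xy'],z).round(4)[:2])
E
```

```text
[ 0.2425376  -0.60243169  0.22145238] [-1.79887231e+02  5.81071192e-03  2.19383371e+01] 0.08710204883051248 0.0
scene guard_top 0.73 [308.1 168.2] [0.507  0.0192]
scene shaft_tip 0.71 [323.5 203.5] [0.5607 0.0058]
scene shaft_tip 0.7 [320.  213.1] [ 0.574  -0.0345]
scene shoulder 0.86 [316.9 212.5] [0.5327 0.0209]
scene trough_in 0.8 [345.5 172.6] [0.4557 0.3466]
scene trough 0.91 [342.  172.1] [0.4375 0.3561]
scene trough 0.41 [260.1 303.9] [ 0.5539 -0.258 ]
scene spacer_tall 0.59 [203.1 266. ] [ 0.3614 -0.2367]
scene spacer_short 0.68 [203.3 328. ] [ 0.4928 -0.3671]
scene spacer_short 0.58 [340.7 173.1] [0.4368 0.3473]
scene guard 0.76 [308.  215.2] [0.5102 0.0121]
scene guard 0.59 [307.7 168.9] [0.3745 0.2287]
scene bush_wide 0.95 [261.7 302.6] [ 0.5546 -0.2533]
scene machine 0.97 [320.5 235.5] [0.549  0.0137]
scene machine 0.61 [413.3 200.3] [0.7113 0.3141]
scene machine 0.28 [305.3 352.7] [ 0.7022 -0.3074]
top guard_top 0.8 [309.2 210.3] [0.5088 0.0135]
top shaft_tip 0.89 [311.6 199.4] [0.5477 0.0104]
top shaft_tip 0.52 [452.1 179. ] [ 0.6077 -0.372 ]
top shoulder 0.71 [310.6 201.7] [0.5479 0.0147]
top trough_in 0.75 [199.8 238.9] [0.4415 0.3433]
top trough_in 0.18 [442.6 222. ] [ 0.4992 -0.3752]
top trough 0.88 [199.9 240.5] [0.437  0.3453]
top spacer_tall 0.58 [394.1 271.2] [ 0.354  -0.2308]
top spacer_tall 0.48 [397.8 244.4] [ 0.4321 -0.2431]
top spacer_tall 0.41 [191.3 178.4] [0.6252 0.3827]
top spacer_short 0.62 [438.9 221.5] [ 0.5012 -0.3668]
top guard 0.59 [310.7 215.3] [0.5103 0.0142]
top bush_wide 0.49 [400.1 203.5] [ 0.5543 -0.2524]
top machine 0.86 [308.9 207.4] [0.5396 0.0218]
```

View pics/scene.png

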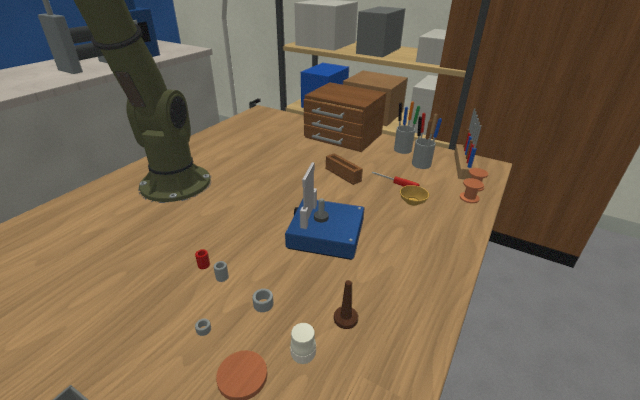

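View pics/top.png

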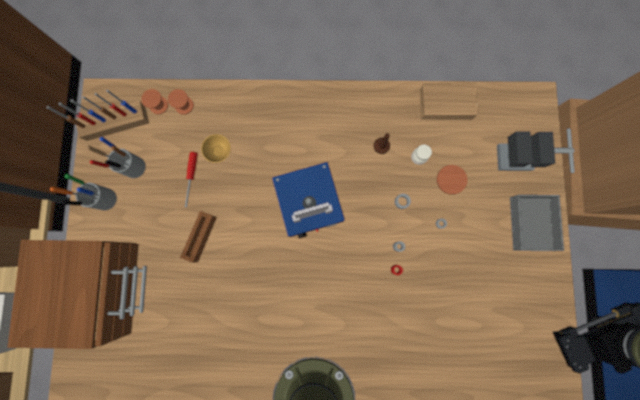

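Candidates for the tall sleeve:
- Grey ring at scene (221,271), top (398,245).
- Red look-alike at scene (203,259), top (397,270).
- Short ring at scene (203,327).
- Wide bush at scene (262,300).

The grey one is the tallest grey ring, so I choose it. Next I check it in a crop and measure yaws.

```bash
python3 - <<'E'
from h import *
im=snap('scene'); t=snap('top')
c1=cv2.resize(im[235:345,180:290],(400,400),interpolation=3); c2=cv2.resize(im[150:260,270:380],(400,400),interpolation=3)
cv2.imwrite('pics/crop.png',np.hstack([c1,c2])[:,:,::-1])
for n,z in(('machine',.055),('trough',.05),('guard',.195)):
  for r in finder.masks_of(n,'top')[:1]:
    m=r['mask'].astype(np.uint8); c=max(cv2.findContours(m,0,1)[0],key=cv2.contourArea)[:,0].astype(float)
    w=np.array([onz('top',p,z)[:2] for p in c],np.float32)*1000
    print(n,r['p'],cv2.minAreaRect(w))
# blue deck by colour
hsv=cv2.cvtColor(t,cv2.COLOR_RGB2HSV);m=((hsv[...,0]>100)&(hsv[...,0]<125)&(hsv[...,1]>130)).astype(np.uint8);m[:150]=0;m[245:]=0;m[:,:265]=0;m[:,355:]=0
c=max(cv2.findContours(m,0,1)[0],key=cv2.contourArea)[:,0]
print('blue',cv2.minAreaRect(np.array([onz('top',p,.055)[:2]*1000 for p in c.astype(float)],np.float32)))
for r in finder.masks_of('spacer_tall','scene')[:3]: print(r['p'],r['xy'])
E
```

```text
machine 0.71 ((553.8822631835938, 22.956459045410156), (195.18251037597656, 173.0609130859375), 17.0494327545166)
trough 0.92 ((445.26861572265625, 336.9522399902344), (56.600887298583984, 146.00672912597656), 69.43346405029297)
guard 0.52 ((506.2481689453125, 8.72201156616211), (20.667560577392578, 86.6654281616211), 17.640872955322266)
blue ((556.5546264648438, 22.85620880126953), (178.2484893798828, 161.88162231445312), 16.805683135986328)
0.77 [221.7, 268.4]
0.73 [202.5, 258.6]
0.67 [343.3, 166.0]
```

View pics/crop.png

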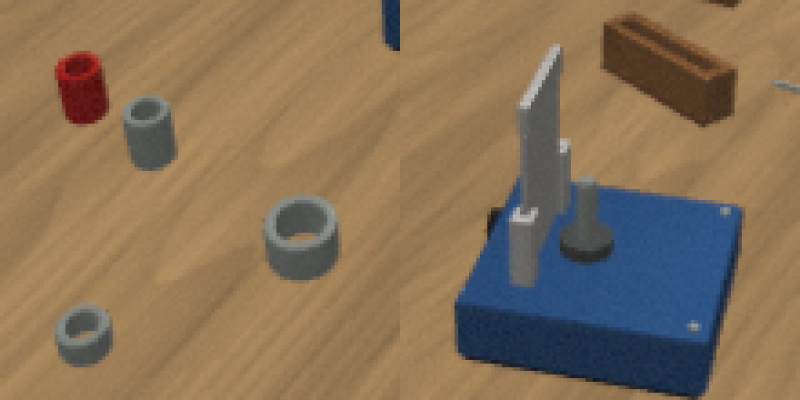

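The crop confirms it: grey tall sleeve at scene (221,271), red look-alike beside it at (203,259), with the short ring and wide bush lower down. The guard stands in its channels and the trough lies at upper right. I'll move past the sleeve for a wrist look.

```bash
python3 -m creep '0.022 0.051 0.012 7 0.087; 0.022 0.051 0.012 7 0.087; 0.022 0.051 0.012 7 0.087; 0.022 0.051 0.012 7 0.087; 0.022 0.051 0.012 7 0.087; 0.022 0.051 0.012 7 0.087; 0.022 0.051 0 7 0.087; 0 0 0 0 0.087' 20
cat > m.py <<'E'
from h import *
import sys
cal=cams.calibration('wrist'); o=get_obs(); snap('wrist',sys.argv[1]); print(o['time_s'],np.round(o['tool_pos'],4),np.round(o['tool_rot'],2),'cam',(-np.array(cal['extrinsics'])[:3,:3].T@np.array(cal['extrinsics'])[:3,3]).round(3))
zs=dict(guard_top=.195,shaft_tip=.115,shoulder=.067,trough_in=.008,trough=0,spacer_tall=0,spacer_short=0,bush_wide=0)
for n in sys.argv[2:]:
  for r in finder.tip_of(n,'wrist')[:4]: print(n,round(r['p'],2),np.round(r['xy'],1),onz('wrist',r['xy'],zs[n],cal).round(4)[:2])
E
python3 m.py w1.png spacer_tall spacer_short bush_wide shaft_tip
```

```text
time_s: 2.4
tool_pos: [0.3991, -0.2413, 0.2955]
tool_rot: [179.9, 0.0, 71.5]
force: [-0.5, -0.7, 0.6]
grip_width: 0.0872
grasp_force: 0.0
2.4 [ 0.3991 -0.2413  0.2955] [1.7989e+02 1.0000e-02 7.1480e+01] cam [ 0.424 -0.164  0.458]
spacer_tall 0.82 [294.  171.2] [ 0.3583 -0.2314]
spacer_tall 0.59 [340.3 161.9] [ 0.4286 -0.2401]
spacer_short 0.82 [405.  224.3] [ 0.4984 -0.3686]
bush_wide 0.66 [427.4 145.3] [ 0.5652 -0.2556]
```

View pics/w1.png

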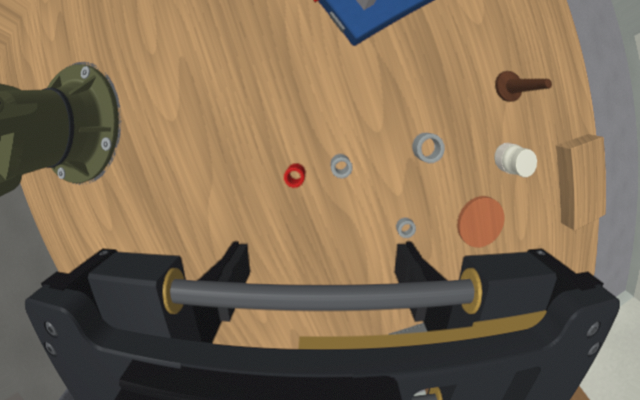

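The wrist view shows red ring at (294,175), grey tall sleeve at (341,166), short ring at (405,227) and bush at (428,147). Now towards the guard.

```bash
python3 -m creep '0.026 0.028 0.01 7 0.087; 0.026 0.028 0.01 7 0.087; 0.026 0.028 0.01 7 0.087; 0.026 0.028 0.01 7 0.087; 0.026 0.028 0 7.5 0.087; 0 0 0 0 0.087'
python3 m.py w2.png guard_top shaft_tip shoulder trough_in
python3 - <<'E'
from h import *
cal=cams.calibration('wrist');
for n,z in(('guard',.195),('guard_top',.195)):
  for r in finder.masks_of(n,'wrist')[:1]:
    m=r['mask'].astype(np.uint8); c=max(cv2.findContours(m,0,1)[0],key=cv2.contourArea)[:,0].astype(float)
    print(n,r['p'],cv2.minAreaRect(np.array([onz('wrist',p,z,cal)[:2] for p in c],np.float32)*1000))
E
```

```text
time_s: 3.4
tool_pos: [0.528, -0.1041, 0.3341]
tool_rot: [180.0, -0.1, 106.6]
force: [-0.3, -0.9, 0.6]
grip_width: 0.0873
grasp_force: 0.0
3.4 [ 0.528  -0.1041  0.3341] [ 1.7996e+02 -1.3000e-01  1.0663e+02] cam [ 0.504 -0.027  0.497]
guard_top 0.63 [343.   80.6] [0.5139 0.0118]
shaft_tip 0.67 [368.9  90.6] [0.5501 0.02  ]
shaft_tip 0.44 [342.9  80.3] [0.5162 0.0223]
shoulder 0.94 [363.6  90.9] [0.549  0.0231]
guard 0.8 ((510.6765441894531, 4.836669921875), (11.513805389404297, 88.50089263916016), 16.251949310302734)
guard_top 0.87 ((510.68890380859375, 4.825855255126953), (11.542031288146973, 88.47208404541016), 16.289113998413086)
```

View pics/w2.png

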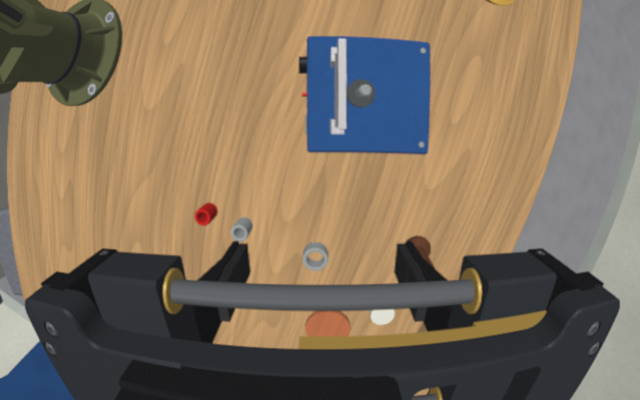

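The guard's top edge runs from (342,40) to (341,128), with the shaft tip at (366,89). Position and yaw agree well enough to move over it and descend.

```bash
python3 -m creep '-0.005 0.038 0 0 0.087; -0.005 0.038 0 0 0.087; -0.005 0.037 0 0 0.087; 0 0 -0.04 0 0.087; 0 0 -0.04 0 0.087; 0 0 -0.04 0 0.087; 0 0 -0.03 0 0.087; 0 0 -0.018 0 0.087' 6
python3 -m creep '0 0 0 0 0.087; 0 0 0 0 0.03; 0 0 0 0 0.03;0 0 0 0 0.03; 0 0 0 0 0.016;0 0 0 0 0.016;0 0 0 0 0.016'
```

```text
time_s: 4.75
tool_pos: [0.511, 0.0063, 0.1652]
tool_rot: [-179.9, -0.0, 106.4]
force: [-0.6, 0.7, -0.5]
grip_width: 0.0872
grasp_force: 0.0
time_s: 5.62
tool_pos: [0.5117, 0.007, 0.1666]
tool_rot: [180.0, 0.0, 106.4]
force: [0.4, 1.1, 0.3]
grip_width: 0.035
grasp_force: 0.0
```

```bash
python3 -m creep '0 0 0 0 0.02; 0 0 0 0 0.02; 0 0 0 0 0.016;0 0 0 0 0.016'
python3 -m creep '0 0 0 0 0.012;0 0 0 0 0.012;0 0 0 0 0.010;0 0 0 0 0.010'; python3 -m creep '0 0 0 0 0.004;0 0 0 0 0.004;0 0 0 0 0.004'
```

```text
time_s: 6.12
tool_pos: [0.5118, 0.007, 0.1666]
tool_rot: [180.0, 0.0, 106.4]
force: [0.2, -0.9, -0.1]
grip_width: 0.0167
grasp_force: 0.0
time_s: 6.62
tool_pos: [0.5118, 0.007, 0.1666]
tool_rot: [180.0, 0.0, 106.4]
force: [-0.2, -0.3, 0.4]
grip_width: 0.0102
grasp_force: 0.0
time_s: 7.0
tool_pos: [0.5119, 0.007, 0.1666]
tool_rot: [180.0, 0.0, 106.4]
force: [0.3, -0.3, -1.1]
grip_width: 0.008
grasp_force: 6.0
```

Gripped at exactly 8 mm with no side load. Firm up the grip and lift straight.

```bash
python3 -m creep '0 0 0 0 0;0 0 0 0 0;0 0 0.005 0 0;0 0 0.01 0 0;0 0 0.01 0 0;0 0 0.01 0 0;0 0 0.01 0 0;0 0 0.01 0 0' 30
python3 -m creep '0 0 0.015 0 0;0 0 0.02 0 0;0 0 0.02 0 0;0 0 0.02 0 0;0 0 0 0 0'
```

```text
time_s: 8.0
tool_pos: [0.5116, 0.0069, 0.2223]
tool_rot: [-180.0, 0.0, 106.4]
force: [1.4, -0.6, -1.6]
grip_width: 0.0074
grasp_force: 29.9
time_s: 8.62
tool_pos: [0.5125, 0.0071, 0.2985]
tool_rot: [179.9, 0.1, 106.4]
force: [0.5, -0.8, -2.1]
grip_width: 0.0083
grasp_force: 29.9
```

```bash
python3 -m creep '-0.003 0.04 0 0 0;-0.003 0.04 0 0 0;-0.003 0.04 0 0 0;-0.003 0.03 0 0 0; 0 0 0 0 0;0 0 0 0 0'
python3 m.py w3.png trough_in trough
cat > tr.py <<'E'
from h import *
for cam in('wrist','top'):
  cal=cams.calibration(cam); im=snap(cam)
  rs=finder.masks_of('trough',cam)
  if not rs: print('none');continue
  m=rs[0]['mask']
  ys,xs=np.nonzero(m);x0,x1,y0,y1=xs.min()-15,xs.max()+15,ys.min()-15,ys.max()+15
  g=cv2.cvtColor(im,cv2.COLOR_RGB2GRAY).astype(float)
  # rectify to the rim plane z=.05, 1 mm per 4 px... window 200 mm around (445,337)
  X,Y=np.meshgrid(np.arange(-110,110,.5)/1000+.445,np.arange(110,-110,-.5)/1000+.337)
  P=np.stack([X.ravel(),Y.ravel()],1); uv=np.array([proj(cam,[a,b,.05],cal) for a,b in P],np.float32).reshape(X.shape+(2,))
  r=cv2.remap(im,uv[...,0],uv[...,1],cv2.INTER_LINEAR); cv2.imwrite(f'pics/rect_{cam}.png',r[:,:,::-1])
  c=max(cv2.findContours(m.astype(np.uint8),0,1)[0],key=cv2.contourArea)[:,0].astype(float)
  print(cam,rs[0]['p'],cv2.minAreaRect(np.array([onz(cam,p,.05,cal)[:2] for p in c],np.float32)*1000))
cv2.imwrite('pics/rect.png',np.hstack([cv2.resize(cv2.imread(f'pics/rect_{c}.png'),(400,400)) for c in('wrist','top')]))
E
python3 tr.py
```

```text
time_s: 9.38
tool_pos: [0.4996, 0.1559, 0.2959]
tool_rot: [-179.9, 0.0, 106.4]
force: [-0.2, -0.4, -2.1]
grip_width: 0.0078
grasp_force: 29.9
9.375 [0.4996 0.1559 0.2959] [-1.7992e+02  4.0000e-02  1.0639e+02] cam [0.476 0.234 0.458]
trough_in 0.77 [323.4  39.5] [0.4463 0.3409]
trough 0.87 [324.6  41.8] [0.4485 0.3398]
none
none[ WARN:0@1.949] global loadsave.cpp:275 findDecoder imread_('pics/rect_wrist.png'): can't open/read file: check file path/integrity
Traceback (most recent call last):
  File "tr.py", line 15, in <module>
    cv2.imwrite('pics/rect.png',np.hstack([cv2.resize(cv2.imread(f'pics/rect_{c}.png'),(400,400)) for c in('wrist','top')]))
                                           ~~~~~~~~~~^^^^^^^^^^^^^^^^^^^^^^^^^^^^^^^^^^^^^^^^^^^^
cv2.error: OpenCV(4.12.0) /io/opencv/modules/imgproc/src/resize.cpp:4208: error: (-215:Assertion failed) !ssize.empty() in function 'resize'
```

```bash
sed -i "/rs=finder/,/g=cv2/d; /c=max/,/print(cam/d" tr.py; cat tr.py; python3 tr.py
```

```text
from h import *
for cam in('wrist','top'):
  cal=cams.calibration(cam); im=snap(cam)
  # rectify to the rim plane z=.05, 1 mm per 4 px... window 200 mm around (445,337)
  X,Y=np.meshgrid(np.arange(-110,110,.5)/1000+.445,np.arange(110,-110,-.5)/1000+.337)
  P=np.stack([X.ravel(),Y.ravel()],1); uv=np.array([proj(cam,[a,b,.05],cal) for a,b in P],np.float32).reshape(X.shape+(2,))
  r=cv2.remap(im,uv[...,0],uv[...,1],cv2.INTER_LINEAR); cv2.imwrite(f'pics/rect_{cam}.png',r[:,:,::-1])
cv2.imwrite('pics/rect.png',np.hstack([cv2.resize(cv2.imread(f'pics/rect_{c}.png'),(400,400)) for c in('wrist','top')]))
```

View pics/rect.png

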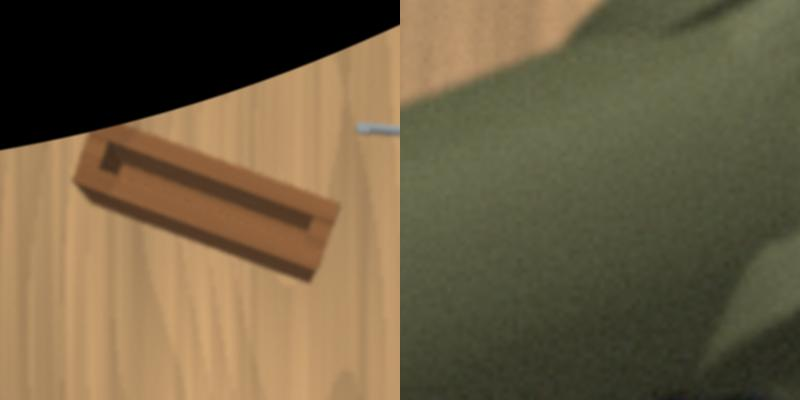

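The rectified wrist view (left) shows the trough at about (.448,.340), long axis about -19°. The right half is blocked by the arm. I'll turn the guard in line and look along the slot.

```bash
python3 -m creep '0.01 0.024 0 9 0;0.01 0.024 0 9 0;0.01 0.024 0 9 0;0.01 0.024 0 9 0;0.01 0.024 0 9 0;0.01 0.024 0 9.5 0;0 0 0 0 0;0 0 0 0 0'
python3 m.py w4.png trough_in trough
python3 - <<'E'
import re
s=open('tr.py').read().replace("('wrist','top')","('wrist',)").replace('(400,400)','(600,600)');open('tr.py','w').write(s)
E
python3 tr.py
```

```text
time_s: 10.82
tool_pos: [0.5598, 0.3003, 0.2963]
tool_rot: [-180.0, -0.0, 160.8]
force: [0.2, -0.6, -1.6]
grip_width: 0.0076
grasp_force: 29.9
10.825 [0.5598 0.3003 0.2963] [-1.7996e+02 -1.0000e-02  1.6082e+02] cam [0.482 0.327 0.459]
trough_in 0.75 [326.1  92.6] [0.454  0.3429]
trough_in 0.29 [386.4 188.4] [0.6176 0.3835]
trough 0.65 [322.9  90.5] [0.4491 0.3399]
trough 0.43 [320.8 279.8] [0.7378 0.2361]
```

View pics/rect.png

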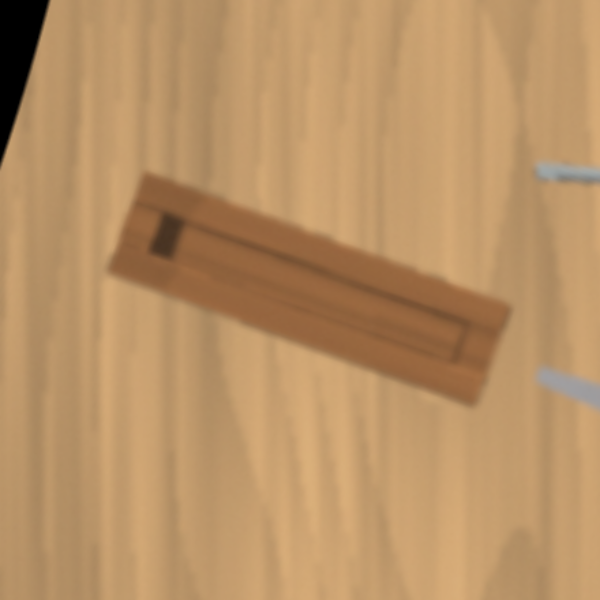

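The trough is cleanly seen: corners at (145,172), (512,307), (474,407), (108,271). That gives centre (.4486,.3410) and angle -20.3°.

```bash
python3 -m creep '-0.028 0.01 0 -1 0;-0.028 0.01 0 0 0;-0.028 0.01 0 0 0;-0.027 0.011 0 0 0;0 0 -0.04 0 0;0 0 -0.04 0 0;0 0 -0.03 0 0;0 0 -0.01 0 0'
python3 -m creep '0 0 0 0 0;0 0 0 0 0'
python3 m.py w5.png trough_in
```

```text
time_s: 12.02
tool_pos: [0.4482, 0.3406, 0.1751]
tool_rot: [-179.9, -0.0, 159.9]
force: [-0.3, 0.6, -1.7]
grip_width: 0.0077
grasp_force: 29.9
time_s: 12.28
tool_pos: [0.4495, 0.3427, 0.1781]
tool_rot: [179.9, 0.1, 159.9]
force: [0.6, -0.5, -1.4]
grip_width: 0.0076
grasp_force: 29.9
12.275 [0.4495 0.3427 0.1781] [1.7988e+02 9.0000e-02 1.5992e+02] cam [0.372 0.37  0.341]
trough_in 0.64 [320.  189.1] [0.4489 0.3407]
```

View pics/w5.png

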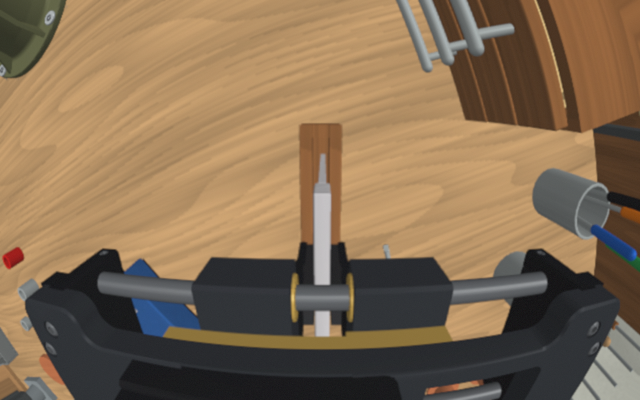

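The guard's leading edge (323,165) sits over the slot (columns 313–329), well aligned. Lowering in.

```bash
python3 -m creep '-0.0005 -0.0015 -0.01 0 0;0 0 -0.01 0 0;0 0 -0.01 0 0;0 0 -0.01 0 0;0 0 -0.01 0 0;0 0 0 0 0'
python3 -m creep '0 0 -0.003 0 0;0 0 -0.002 0 0;0 0 0 0 0'
```

```text
time_s: 13.12
tool_pos: [0.4477, 0.3401, 0.1255]
tool_rot: [-179.9, -0.1, 159.9]
force: [0.1, 0.5, -1.4]
grip_width: 0.0076
grasp_force: 29.9
time_s: 13.5
tool_pos: [0.4483, 0.3405, 0.1216]
tool_rot: [180.0, 0.0, 159.9]
force: [0.2, -0.5, -1.2]
grip_width: 0.0078
grasp_force: 29.9
```

```bash
python3 -m creep '0 0 -0.001 0 0;0 0 -0.0005 0 0;0 0 0 0 0'; python3 -m creep '0 0 -0.0005 0 0;0 0 -0.0005 0 0; 0 0 0 0 0'
```

```text
time_s: 13.88
tool_pos: [0.4483, 0.3405, 0.1201]
tool_rot: [180.0, 0.0, 159.9]
force: [-0.3, -0.2, -1.8]
grip_width: 0.0079
grasp_force: 29.9
time_s: 14.25
tool_pos: [0.4485, 0.3408, 0.1197]
tool_rot: [180.0, 0.0, 159.9]
force: [-0.9, -0.3, 3.6]
grip_width: 0.0078
grasp_force: 30.0
```

Contact with the floor (+5 N). Release gently, then retreat straight up.

```bash
python3 -m creep '0 0 0 0 0;0 0 0 0 0.01;0 0 0 0 0.012;0 0 0 0 0.016;0 0 0 0 0.022;0 0 0 0 0.03;0 0 0 0 0.045' 4
python3 -m creep '0 0 0 0 0.087;0 0 0 0 0.087;0 0 0 0 0.087;0 0 0.02 0 0.087;0 0 0.05 0 0.087;0 0 0.05 0 0.087;0 0 0.04 0 0.087;0 0 0 0 0.087'
python3 m.py w6.png guard_top
```

```text
time_s: 15.12
tool_pos: [0.4482, 0.3405, 0.1191]
tool_rot: [180.0, 0.0, 159.9]
force: [0.7, -0.4, -0.1]
grip_width: 0.0331
grasp_force: 0.0
time_s: 16.12
tool_pos: [0.4494, 0.3425, 0.284]
tool_rot: [179.7, 0.3, 160.0]
force: [-0.8, -0.1, -0.4]
grip_width: 0.0866
grasp_force: 0.0
16.125 [0.4494 0.3425 0.284 ] [179.66   0.28 159.96] cam [0.371 0.369 0.446]
guard_top 0.62 [317.3 192.8] [0.4327 0.3447]
guard_top 0.25 [382.5 258.4] [0.5114 0.3794]
```

View pics/w6.png

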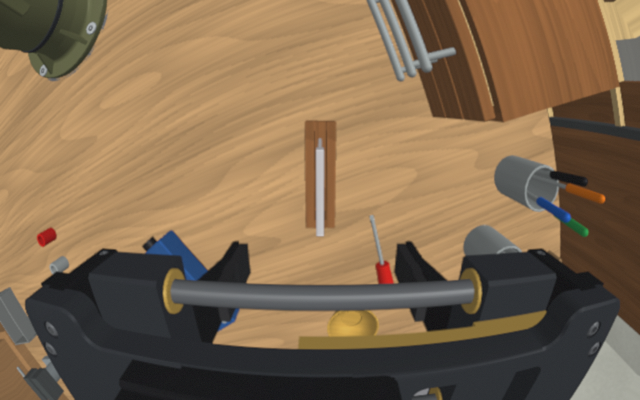

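The guard stands upright in the slot (top edge columns 316–324, between the trough walls at 306 and 335). Next I locate the shaft from above with the wrist camera.

```bash
python3 -m creep '0.015 -0.05 0 -6.7 0.05;0.015 -0.05 0 -6.7 0.05;0.015 -0.05 0 -6.7 0.05;0.015 -0.05 0 -6.7 0.05;0.015 -0.05 0 -6.7 0.05;0.015 -0.05 0 -6.7 0.05;0.015 -0.05 0 -6.7 0.05;0.015 -0.05 0 -6.6 0.05' 6
python3 -m creep '0 0 0 0 0.05;0 0 0 0 0.05;0 0 0 0 0.05'
python3 m.py w7.png shaft_tip shoulder spacer_tall
```

```text
time_s: 17.23
tool_pos: [0.5678, -0.0612, 0.2779]
tool_rot: [-179.9, -0.0, 106.2]
force: [1.0, -0.1, 0.1]
grip_width: 0.0498
grasp_force: 0.0
time_s: 17.6
tool_pos: [0.5679, -0.0575, 0.2789]
tool_rot: [-180.0, -0.0, 106.6]
force: [0.3, 0.2, -1.2]
grip_width: 0.0503
grasp_force: 0.0
17.6 [ 0.5679 -0.0575  0.2789] [-1.7998e+02 -3.0000e-02  1.0661e+02] cam [0.544 0.02  0.442]
shaft_tip 0.66 [323.7 114.4] [0.5458 0.0211]
shoulder 0.94 [322.  114.9] [0.5442 0.02  ]
spacer_tall 0.92 [173.3 234.7] [ 0.3586 -0.2274]
spacer_tall 0.64 [210.5 253. ] [ 0.4294 -0.2386]
```

```bash
cat > rectw.py <<'E'
from h import *
import sys
def rect(fn,cx,cy,z,half,px,cal):  # top-down view on the plane z: px per mm
    n=int(2*half*px); s=(np.arange(n)-n/2+.5)/px/1000
    uv=np.array([[proj('wrist',[cx+a,cy-b,z],cal) for a in s] for b in s],np.float32)
    return cv2.remap(im,uv[...,0],uv[...,1],cv2.INTER_CUBIC)
cal=cams.calibration('wrist'); im=snap('wrist')
a=rect('a',.549,.02,.115,30,6,cal); b=rect('b',.549,.02,.067,30,6,cal)
cv2.imwrite('pics/rw.png',np.hstack([a,b])[:,:,::-1])
for nm,q in(('tip',a),('shoulder',b)):
  g=cv2.medianBlur(cv2.cvtColor(q,cv2.COLOR_RGB2GRAY),5)
  R=(6,9) if nm=='tip' else (18,22)
  c=cv2.HoughCircles(g,cv2.HOUGH_GRADIENT,1,30,param1=60,param2=12,minRadius=R[0]*6-4,maxRadius=R[1]*6)
  if c is not None:
    for u,v,r in c[0][:3]: print(nm,round(.549+(u-179.5)/6000,4),round(.02-(v-179.5)/6000,4),r/6)
E
python3 rectw.py
```

```text
tip 0.5458 0.0202 7.4833336
```

View pics/rw.png

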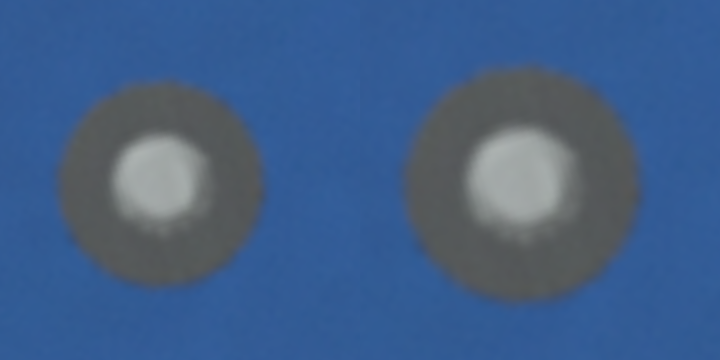

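The camera is right above the shaft: the shoulder circle is at rectified centre (162,183) with radius 19.7 mm, so the axis is about (.546,.0195). Now the same overhead look at the sleeve.

```bash
python3 -m creep '-0.019 -0.0435 0 0 0.05;-0.019 -0.0435 0 0 0.05;-0.019 -0.0435 0 0 0.05;-0.019 -0.0435 0 0 0.05;-0.019 -0.0435 0 0 0.05;-0.019 -0.0435 0 0 0.05;0 0 0 0 0.05;0 0 0 0 0.05' 6
cat > sl.py <<'E'
import rectw0 as r, numpy as np, cv2
E
python3 - <<'E'
from h import *
o=get_obs();cal=cams.calibration('wrist'); im=snap('wrist'); print(o['time_s'],o['tool_pos'].round(4) if hasattr(o['tool_pos'],'round') else o['tool_pos'],o['tool_rot'])
E=np.array(cal['extrinsics']);print('cam',-E[:3,:3].T@E[:3,3])
for r in finder.masks_of('spacer_tall','wrist')[:3]:
  m=r['mask'];print(r['p'],r['xy'],im[m].mean(0).round(),onz('wrist',r['xy'],.04,cal).round(4))
for z in(.04,):
  n=360;s=(np.arange(n)-n/2+.5)/6000;cx,cy=.43,-.24
  uv=np.array([[proj('wrist',[cx+a,cy-b,z],cal) for a in s] for b in s],np.float32)
  q=cv2.remap(im,uv[...,0],uv[...,1],cv2.INTER_CUBIC); cv2.imwrite('pics/sl.png',q[:,:,::-1])
  hs=cv2.cvtColor(q,cv2.COLOR_RGB2HSV); m=cv2.morphologyEx((hs[...,1]<60).astype(np.uint8),cv2.MORPH_OPEN,np.ones((5,5)))
  cs,h=cv2.findContours(m,cv2.RETR_CCOMP,cv2.CHAIN_APPROX_NONE)
  for c in cs:
    if cv2.contourArea(c)>800:
      (u,v),R=cv2.minEnclosingCircle(c); e=cv2.fitEllipse(c); print('circ',[round(cx+(u-179.5)/6000,4),round(cy-(v-179.5)/6000,4),round(R/6,1)],'ell',[round(cx+(e[0][0]-179.5)/6000,4),round(cy-(e[0][1]-179.5)/6000,4)],np.round(np.array(e[1])/12,1))
E
```

```text
time_s: 18.85
tool_pos: [0.4547, -0.3196, 0.2791]
tool_rot: [180.0, -0.0, 106.5]
force: [0.5, 0.6, 1.0]
grip_width: 0.0503
grasp_force: 0.0
18.85 [ 0.4547 -0.3196  0.2791] [ 1.79956923e+02 -3.02097015e-02  1.06473743e+02]
cam [ 0.43117059 -0.24170777  0.44180934]
0.67 [269.8, 93.3] [157.  48.  40.] [ 0.359  -0.2327  0.04  ]
0.62 [317.9, 105.1] [151. 150. 145.] [ 0.4229 -0.2312  0.04  ]
circ [0.4272, -0.2413, 14.9] ell [0.4272, -0.2413] [14.5 14.6]
circ [0.4274, -0.2412, 8.5] ell [0.4275, -0.2412] [8.3 8.4]
```

```bash
python3 -m creep '-0.0137 0.0392 0 0 0.05;-0.0137 0.0392 0 0 0.05;0 0 -0.05 0 0.05;0 0 -0.05 0 0.05;0 0 -0.05 0 0.05;0 0 -0.05 0 0.05;0 0 -0.02 0 0.05;0 0 0 0 0.05'
python3 -m creep '0 0 0 0 0.05;0 0 0 0 0.05;0 0 0 0 0.05'
```

```text
time_s: 19.95
tool_pos: [0.4263, -0.24, 0.0578]
tool_rot: [-179.9, -0.2, 106.6]
force: [0.1, 0.7, 0.3]
grip_width: 0.05
grasp_force: 0.0
time_s: 20.32
tool_pos: [0.4275, -0.2425, 0.0601]
tool_rot: [179.9, 0.1, 106.4]
force: [-0.0, 0.6, -0.0]
grip_width: 0.0502
grasp_force: 0.0
```

```bash
python3 -m creep '0 0.001 -0.015 0 0.05;0 0 -0.015 0 0.05;0 0 -0.01 0 0.05;0 0 -0.008 0 0.05;0 0 0 0 0.05;0 0 0 0 0.05' 4
python3 -m creep '0 0 0 0 0.036;0 0 0 0 0.034;0 0 0 0 0.033;0 0 0 0 0.032;0 0 0 0 0.032'; python3 -m creep '0 0 0 0 0.028;0 0 0 0 0.028;0 0 0 0 0.028'
```

```text
time_s: 21.08
tool_pos: [0.4272, -0.2412, 0.0113]
tool_rot: [180.0, 0.0, 106.4]
force: [-0.5, -0.9, 0.4]
grip_width: 0.0501
grasp_force: 0.0
time_s: 21.7
tool_pos: [0.427, -0.2411, 0.0111]
tool_rot: [180.0, 0.0, 106.4]
force: [-0.4, 0.2, -0.5]
grip_width: 0.0326
grasp_force: 0.1
time_s: 22.08
tool_pos: [0.427, -0.241, 0.0111]
tool_rot: [180.0, 0.0, 106.4]
force: [1.1, -0.3, 0.5]
grip_width: 0.0302
grasp_force: 4.0
```

Sleeve gripped (30.2 mm). Firm up, lift, and carry to above the shaft.

```bash
python3 -m creep '0 0 0 0 0.02;0 0 0 0 0.02;0 0 0.01 0 0.02;0 0 0.03 0 0.02;0 0 0.04 0 0.02;0 0 0.04 0 0.02;0 0 0.04 0 0.02;0 0 0 0 0.02' 25
python3 -m creep '0.0196 0.0433 0 0 0.02;0.0196 0.0433 0 0 0.02;0.0196 0.0433 0 0 0.02;0.0196 0.0433 0 0 0.02;0.0196 0.0433 0 0 0.02;0.0196 0.0433 0 0 0.02;0 0 0 0 0.02;0 0 0 0 0.02'
python3 -m creep '0 0 0 0 0.02;0 0 0 0 0.02'
```

```text
time_s: 23.08
tool_pos: [0.4288, -0.2422, 0.1749]
tool_rot: [179.8, 0.3, 106.4]
force: [-0.1, -0.4, -1.0]
grip_width: 0.0296
grasp_force: 25.0
time_s: 24.08
tool_pos: [0.5436, 0.0181, 0.1701]
tool_rot: [-179.9, -0.0, 106.4]
force: [-0.6, -0.1, -0.7]
grip_width: 0.0295
grasp_force: 25.0
time_s: 24.32
tool_pos: [0.5442, 0.0173, 0.171]
tool_rot: [-180.0, 0.0, 106.3]
force: [0.3, -0.4, -1.1]
grip_width: 0.0291
grasp_force: 25.0
```

```bash
python3 -m creep '0.0005 0.0015 -0.015 0 0.02;0 0 -0.015 0 0.02;0 0 -0.01 0 0.02;0 0 0 0 0.02;0 0 0 0 0.02'
python3 -m creep '0 0 -0.002 0 0.02;0 0 -0.002 0 0.02;0 0 -0.001 0 0.02;0 0 0 0 0.02'
```

```text
time_s: 24.95
tool_pos: [0.5452, 0.0204, 0.1313]
tool_rot: [180.0, -0.0, 106.4]
force: [0.4, -0.9, -0.6]
grip_width: 0.0294
grasp_force: 25.0
time_s: 25.45
tool_pos: [0.5449, 0.0202, 0.126]
tool_rot: [180.0, 0.0, 106.4]
force: [-0.0, 0.6, 0.5]
grip_width: 0.0292
grasp_force: 25.0
```

Bottom is about at the tip height. Creep down, watching forces.

```bash
python3 -m creep '0 0 -0.001 0 0.02;0 0 -0.001 0 0.02;0 0 -0.001 0 0.02;0 0 0 0 0.02'
python3 -m creep '0 0 -0.001 0 0.02;0 0 -0.001 0 0.02;0 0 0 0 0.02'
```

```text
time_s: 25.95
tool_pos: [0.5451, 0.0202, 0.1231]
tool_rot: [180.0, 0.0, 106.4]
force: [-0.3, 0.0, -0.1]
grip_width: 0.0296
grasp_force: 25.0
time_s: 26.32
tool_pos: [0.5452, 0.0202, 0.1211]
tool_rot: [180.0, 0.0, 106.4]
force: [1.7, -0.8, -1.0]
grip_width: 0.0291
grasp_force: 25.0
```

```bash
python3 -m creep '0 0 -0.001 0 0.02;0 0 -0.001 0 0.02;0 0 -0.001 0 0.02;0 0 0 0 0.02'
python3 -m creep '0 0 -0.001 0 0.02;0 0 -0.002 0 0.02;0 0 -0.002 0 0.02;0 0 0 0 0.02'
```

```text
time_s: 26.82
tool_pos: [0.5453, 0.0202, 0.1181]
tool_rot: [180.0, 0.0, 106.4]
force: [2.0, -0.1, -0.7]
grip_width: 0.0294
grasp_force: 25.0
time_s: 27.32
tool_pos: [0.5453, 0.0202, 0.113]
tool_rot: [180.0, 0.0, 106.4]
force: [3.5, 1.2, -2.0]
grip_width: 0.0294
grasp_force: 25.0
```

The sleeve is on the shaft with slight side force towards +x. Nudge and continue.

```bash
python3 -m creep '0.0007 0.0002 0 0 0.02;0 0 -0.004 0 0.02;0 0 -0.004 0 0.02;0 0 -0.004 0 0.02;0 0 0 0 0.02'
python3 -m creep '0 0 -0.004 0 0.02;0 0 -0.004 0 0.02;0 0 -0.004 0 0.02;0 0 0 0 0.02'
```

```text
time_s: 27.95
tool_pos: [0.5454, 0.0202, 0.1005]
tool_rot: [-180.0, -0.0, 106.4]
force: [2.8, -0.9, -1.8]
grip_width: 0.0294
grasp_force: 25.0
time_s: 28.45
tool_pos: [0.5454, 0.0203, 0.0886]
tool_rot: [-180.0, -0.0, 106.4]
force: [1.4, -0.2, -1.3]
grip_width: 0.0294
grasp_force: 25.0
```

```bash
python3 -m creep '0 0 -0.004 0 0.02;0 0 -0.003 0 0.02;0 0 -0.001 0 0.02;0 0 0 0 0.02'
python3 -m creep '0 0 -0.001 0 0.02;0 0 -0.001 0 0.02;0 0 -0.0005 0 0.02;0 0 0 0 0.02'
```

```text
time_s: 28.95
tool_pos: [0.5455, 0.0204, 0.0809]
tool_rot: [-180.0, -0.0, 106.4]
force: [0.8, -0.2, -1.3]
grip_width: 0.0293
grasp_force: 25.0
time_s: 29.45
tool_pos: [0.5456, 0.0205, 0.0785]
tool_rot: [-180.0, -0.0, 106.4]
force: [1.3, -0.8, -2.3]
grip_width: 0.0294
grasp_force: 25.0
```

```bash
python3 -m creep '0 0 -0.0005 0 0.02;0 0 -0.0005 0 0.02;0 0 0 0 0.02'; python3 -m creep '0 0 -0.0005 0 0.02;0 0 0 0 0.02'
```

```text
time_s: 29.82
tool_pos: [0.5456, 0.0204, 0.0781]
tool_rot: [-180.0, 0.0, 106.4]
force: [-2.0, -0.3, 4.6]
grip_width: 0.0291
grasp_force: 25.0
time_s: 30.08
tool_pos: [0.5457, 0.0204, 0.0781]
tool_rot: [-180.0, 0.0, 106.4]
force: [-2.9, -0.8, 9.4]
grip_width: 0.0294
grasp_force: 25.0
```

Seated on the shoulder at the predicted height with 10 N contact. Relieve, release, retreat.

```bash
python3 -m creep '0 0 0.0005 0 0.02;0 0 0 0 0.031;0 0 0 0 0.034;0 0 0 0 0.04;0 0 0 0 0.05;0 0 0 0 0.05;0 0 0 0 0.05' 5
python3 -m creep '0 0 0.01 0 0.05;0 0 0.03 0 0.05;0 0 0.04 0 0.05;0 0 0.05 0 0.05;0 0 0.05 0 0.05;0.011 -0.04 0.02 0 0.05;0.011 -0.04 0 0 0.05;0 0 0 0 0.05'
python3 - <<'E'
from h import *
cal=cams.calibration('wrist');im=snap('wrist','w8.png'); s=snap('scene','end.png'); o=get_obs(); print(o['time_s'],o['tool_pos'])
cv2.imwrite('pics/endcrop.png',np.hstack([cv2.resize(s[120:270,250:400],(400,400),interpolation=3),cv2.resize(im[60:180,260:380],(400,400),interpolation=3)])[:,:,::-1])
for c in('scene','top'):
  snap(c)
  for n,z in(('spacer_tall',.067),('guard_top',.148),('spacer_short',0),('bush_wide',0)):
    for r in finder.tip_of(n,c)[:3]: print(c,n,round(r['p'],2),np.round(r['xy']),onz(c,r['xy'],z).round(3)[:2])
# height check: sleeve top z=.107 outer radius should be 15 mm when rectified there
n=360;S=(np.arange(n)-n/2+.5)/6000;cx,cy=.546,.02
for z in(.107,):
  uv=np.array([[proj('wrist',[cx+a,cy-b,z],cal) for a in S] for b in S],np.float32)
  q=cv2.remap(im,uv[...,0],uv[...,1],cv2.INTER_CUBIC); g=cv2.medianBlur(cv2.cvtColor(q,cv2.COLOR_RGB2GRAY),5)
  c=cv2.HoughCircles(g,cv2.HOUGH_GRADIENT,1,20,param1=60,param2=12,minRadius=75,maxRadius=130); print(None if c is None else c[0][:3]/6)
E
```

```text
time_s: 30.95
tool_pos: [0.5457, 0.0204, 0.0776]
tool_rot: [180.0, 0.0, 106.4]
force: [0.7, 0.0, -0.1]
grip_width: 0.0493
grasp_force: 0.0
time_s: 31.95
tool_pos: [0.5681, -0.0643, 0.278]
tool_rot: [180.0, 0.1, 106.0]
force: [1.0, -0.3, 0.3]
grip_width: 0.05
grasp_force: 0.0
32.05 [ 0.56758125 -0.05930292  0.2778814 ]
scene spacer_tall 0.51 [322. 214.] [0.549 0.02 ]
scene spacer_tall 0.49 [205. 266.] [ 0.426 -0.28 ]
scene guard_top 0.96 [339. 133.] [0.423 0.35 ]
scene spacer_short 0.49 [205. 329.] [ 0.498 -0.366]
scene spacer_short 0.31 [393. 182.] [0.616 0.387]
scene bush_wide 0.7 [262. 303.] [ 0.556 -0.253]
top spacer_tall 0.73 [424. 160.] [ 0.672 -0.311]
top spacer_tall 0.65 [198. 235.] [0.449 0.331]
top spacer_tall 0.57 [308. 201.] [0.55  0.022]
top guard_top 0.65 [184. 235.] [0.446 0.341]
top guard_top 0.28 [453. 180.] [ 0.597 -0.362]
top spacer_short 0.64 [442. 224.] [ 0.494 -0.375]
top bush_wide 0.62 [192. 180.] [0.619 0.379]
top bush_wide 0.45 [403. 203.] [ 0.557 -0.261]
top bush_wide 0.41 [309. 205.] [0.548 0.02 ]
[[28.916666 29.75     14.516666]
 [25.75     32.25     18.1     ]
 [30.083334 33.083332 17.1     ]]
```

The measurements agree: the sleeve's top ring fits radius 14.5 mm at z=.107 on the shaft axis, and the guard's top edge is over the slot.

```bash
python3 -c "
from cell import ticket; print(ticket.sign_off())"
```

```text
the job is handed in; nothing more can be done
None
```

The job is handed in at about 32 s: the guard stands on edge in the trough slot, the tall grey sleeve is seated on the shaft's shoulder, and both are released; the verdict wasn't shown, and I moved nothing else.

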